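Hang the tube shelf on its two studs

ROBOT

A 6-joint arm with a two-finger parallel gripper is mounted at the origin on a cart in front of the work surface, level with it; the furniture and walls round the work are solid. World frame = base frame: x ahead of the robot, y to its left, z up, the work surface at z = 0. Lengths are in mm, angles in rad, forces in N, time in s.
With the tool pointing down it reaches from about 275 to 1000 mm from the base axis. Payload 8.4 kg.
Tool frame: the origin (TCP) lies between the finger pads; the fingertips stand r.nose_length ahead of it and the grasp point (between the pads) lies 8 mm behind it (r.nose_length is the distance from the TCP to the fingertips, in mm); y points along the fingers, x is the direction in which the jaws open and shut, and the axes are right-handed (so a half turn about y gives the same grasp; the last joint's range is limited). The gripper opens to 85 mm and grips with 20 to 120 N. Pads are 22 mm wide; open, the fingers measure 114 mm over their backs; the gripper's body (76 mm by 85 mm) begins 54 mm behind the grasp point. The pads swing forward as they close: fully open they stand 13 mm farther back than shut.
Start: joints at [1.223, 0.353, 1.633, -0, 1.155, -0.002], TCP at [211.842, 588.006, 242.281] pointing down, gripper open.
Joint ranges: [-2.63, 2.63], [-0.92, 2.1], [0.06, 2.66], [-1.3, 4.44], [0, 2.69], [-3.02, 3.02]. Speed limits (rad/s): [2.22, 2.22, 2.79, 3.14, 3.14, 3.14].

INTERFACE

Orientations are given as [roll, pitch, yaw] about the fixed x, y, z axes, in that order (R = Rz(yaw) Ry(pitch) Rx(roll)).
In Python, from rig import r, cams, order gives the robot as it stands. The module is installed in compiled form; this text tells all that it offers.
- The arm moves only by the shell command python3 -m crank 'ROWS' [FORCE]. ROWS is JSON, a list of rows, each a list of 7 numbers: the turn, a rotation vector about the tool's x, y, z in degrees, then the shift along the tool's x, y, z in cm, then the opening, from -1 (shut) to 1 (fully open). A call has exactly 10 rows; each row shifts and turns the pose as measured when the row begins, along the tool's axes as they then stand; what a row does not reach is not made up. A row lasts 1/12 s, in which the tool goes at most 41.7 mm and 7.16 degrees, less where a joint would pass 70% of its speed; a pose out of reach is approached as far as the arm can. A call with a gripper value outside its range is refused whole. The fingers move at their own pace and stop on an object; FORCE is the grip in N (left out, the last holds). Time passes only in rows, so rows that do not move let the fingers close, or fill a call up. It gives the time, the measured TCP pose, the force and the opening at its end, in the units of the state.
- r.sense(): the state, without advancing time (a new reading comes with each control period).
- cams.grab_frame(name): name is "scene" or "top"; returns the picture (480x640x3 uint8, blue, green, red); there is no depth.
- cams.camera_info(name): a dict with "intrinsics" (3x3 intrinsics, pixels), "k1" (the pictures are not rectified: a ray, as slopes to the right and down, at radius r is drawn at 1 + k1 r^2 times it, then the intrinsics apply), "view" (4x4, takes a point from world to camera coordinates). Camera axes: x right, y up, looking along -z (the intrinsics and any distortion apply to the point x, -y, -z); pixel columns grow to the right and rows downward; lengths in mm; the calibration is good to about 2 mm. A picture is of the moment at which its call begins. camera_info takes no time and is no camera call.
- order.sign_off(): hands the job in, once; it reports no verdict.
The state is a dict: "clock": time; "qpos": joint angles; "qvel": joint speeds; "joint_efforts": joint torques, N m; "eef_pos": TCP position; "tcp_rot": TCP orientation; "contact_force": force on the tool from outside, world axes, zero at the start; "wrist_torque": the same for the moment, N m; "opening": opening from 0.0 (shut) to 1.0 (fully open).
Only numpy, scipy, OpenCV 4.12 (cv2) and the standard library are available. Lean on these libraries where they do the work, as an engineer would, in place of code of your own. Each camera call takes 0.05 s, during which the arm holds its last target.

TASK

Pick up the aluminium tube shelf by its top tab, hang it by its two keyholes on the two studs of the upright board, with both stud heads through the keyholes and the shelf let down until it hangs fully home, level and close against the board, and let go. Nobody measured where the stud bar is set along its groove, so feel for the studs gently (never press or jam the shelf against the board or studs with more than about 25 N), and leave the other things on the bench where they are.

Things in the scene. Friction and masses are not known exactly. Their poses are not given: they have to be found in the camera images.
- shelf_mid (a point): Loose tube shelf, plain aluminium, about 0.22 kg, 140 mm wide (its y), 122 mm tall, 62 mm deep; it starts upright on the bench. Point: in the plane of the back face of its 5 mm back plate, mid-width, 59 mm above the underside; when hung fully home this point is level with the stud axes. Axes: z up, x towards the back (the side that goes against the board).
- tab_mid (a point): Grip point in the shelf's upright top tab: 46 mm above the shelf point and 4 mm in front (-x) of the back face. The tab is 8 mm thick (x), 36 mm wide (y); it rises from the plate's top edge (31 mm below this point) to 17 mm above this point. Grip it across its thickness.
- window_0 (a point): Centre of the shelf's keyhole window at +y, in the back face's plane, 19 mm below and 40 mm beside the shelf point. Keyhole: a window 15 mm square cut through the 5 mm plate, with a slot 8.5 mm wide, flared at its mouth, rising from the window's middle; the slot's top end is 22 mm above this point.
- window_1 (a point): Centre of the same keyhole window at -y, 40 mm to the other side of the shelf's middle.
- board_mid (a point): Fixed upright board, 210 mm wide, its top edge 10 mm above this point. Point: on its flat front face, mid-width, 105 mm above the bench, at the height of the stud axes. Axes: x into the board, y along it, z up. A bar lying flush in a groove of the face carries two studs 80 mm apart; it does not give, but the middle between the studs may be anywhere from 18 mm to -18 mm in y of this point.
- beaker: Empty glass beaker, 58x66x72 mm, a bystander to be left alone; origin under its centre
- vial: Small capped vial standing upright, 22 mm diameter, 50 mm tall, a bystander to be left alone; origin under its centre
- tip_box: Pipette tip box with clear lid, 85x120x67 mm, a bystander to be left alone; origin under its centre
- timer: Flat bench timer, 62x65x19 mm, a bystander to be left alone; origin under its centre
- crucible: Porcelain crucible, 47 mm diameter, 37 mm tall, a bystander to be left alone; origin under its centre
- stand: Board, foot, bar and studs as one solid, 115 mm deep behind the face; origin on the bench under the face's middle. Each stud stands out along -x: neck 6 mm diameter, 7 mm long, then a round head 12 mm diameter, 5 mm long, its front edge just broken; its front is 12 mm from the face. Shelf on: windows at stud height, push along +x till its back meets the face, then down 19 mm.
- tube_shelf: The tube shelf as one solid; origin on its underside, 59 mm below the shelf point, same axes. The foot shelf with three tube holes runs 62 mm forward (-x) from the back face at the bottom.

How it is judged (in metres and radians):
On the way, in this order (a step that is already met when the one before it is completed fails the run):
1. the tube shelf is lifted clear of the bench (height (world z) of shelf_mid above 0.085 m), for 0.1 s.
2. the stud heads are through both keyhole windows: the shelf's back is within 4 mm of the board, still well above its hung height (x of shelf_mid in the frame of board_mid between -0.004 and 0.003 m and z of shelf_mid in the frame of board_mid between 0.01 and 0.026 m and y of shelf_mid in the frame of board_mid between -0.023 and 0.023 m).
At the end, for the whole second after the job is handed in: The tube shelf hangs at rest on both studs: its point within 5 mm of the board's face, within 3.5 mm of the studs' height and within 23 mm sideways of the board's point, tilted less than 0.10 rad, its width parallel to the board within 0.06 rad (x of shelf_mid in the frame of board_mid between -0.005 and 0.003 m and y of shelf_mid in the frame of board_mid between -0.023 and 0.023 m and z of shelf_mid in the frame of board_mid between -0.0035 and 0.0035 m and angle between shelf_mid's own z axis and vertical below 0.1 rad and angle between the y axis of shelf_mid and the y axis of board_mid, either way round below 0.06 rad and linear speed of tube_shelf below 0.01 m/s and angular speed of tube_shelf below 0.1 rad/s); the robot touches nothing.
It fails at once if the shelf is pressed or jammed against the board, bar or studs with more than 30 N (contact force between tube_shelf and stand above 30 N).
It fails at once if a bystander (beaker, vial, tip box, timer or crucible) is shifted by more than 30 mm (distance of any of beaker, vial, tip_box, timer, crucible from where it was at the start of the episode above 0.03 m).
It also fails if it takes over 67 s, if anything falls off the work surface, if the arm or the gripper's body presses on something with over 40 N, if the wrist force passes 120 N, or if a joint passes its speed limit or range.

## Working session

There is one attempt and no reset: what is moved stays moved. The work goes in short steps, Python scripts to look and compute and a shell command to move; the robot and the scene stay as the last step left them, time stands still between calls to the robot, and variables do not carry over. Pictures are saved under pics/ and viewed, and the job is handed in when it is done.

```bash
mkdir -p pics; python3 - <<'E'
from rig import r,cams
import cv2
print(r.sense(), r.nose_length)
for n in("scene","top"):
    im=cams.grab_frame(n); cv2.imwrite(f"pics/{n}0.png",im); i=cams.camera_info(n); print(n,i)
E
```

```text
{'clock': 0.0, 'qpos': array([ 1.22261667e+00,  3.53653535e-01,  1.63417704e+00,  5.08221466e-05,
        1.15520074e+00, -2.38852375e-03]), 'qvel': array([ 6.38586971e-04, -8.88877579e-04, -5.17773877e-04,  5.91623614e-04,
       -1.09660914e-05,  1.50495973e-03]), 'joint_efforts': array([-1.34717287e-03, -6.05256200e+01, -3.42066371e+01, -4.64428820e-05,
        9.56946169e-03, -5.43084511e-08]), 'eef_pos': array([211.6509282 , 587.55509252, 241.53995509]), 'tcp_rot': array([-1.57074642e+00,  1.43854283e-03,  1.22498468e+00]), 'contact_force': array([-0.58490952,  0.12702549,  0.43434169]), 'wrist_torque': array([-0.01661299, -0.01487072, -0.01817805]), 'opening': 1.0035413599097247} 11.0
scene {'intrinsics': array([[465.2164564 ,   0.        , 316.28171047],
       [  0.        , 465.2164564 , 237.20613335],
       [  0.        ,   0.        ,   1.        ]]), 'k1': -0.10754857524460566, 'view': array([[ 5.36081427e-01, -8.44118730e-01,  8.95957898e-03,
        -2.66607967e+02],
       [ 4.67008153e-01,  3.05394752e-01,  8.29841810e-01,
        -3.35539394e+02],
       [-7.03221223e-01, -4.40678585e-01,  5.57926784e-01,
        -7.63775702e+02],
       [ 0.00000000e+00,  0.00000000e+00,  0.00000000e+00,
         1.00000000e+00]])}
top {'intrinsics': array([[484.97236963,   0.        , 315.52346409],
       [  0.        , 484.97236963, 238.43456639],
       [  0.        ,   0.        ,   1.        ]]), 'k1': 0.04020953197865715, 'view': array([[-2.63995771e-02, -9.99627613e-01, -6.90628206e-03,
         3.47008291e+01],
       [ 9.97604433e-01, -2.67867914e-02,  6.37797937e-02,
        -5.31356830e+02],
       [-6.39410401e-02, -5.20597802e-03,  9.97940099e-01,
        -9.96306396e+02],
       [ 0.00000000e+00,  0.00000000e+00,  0.00000000e+00,
         1.00000000e+00]])}
```

View pics/scene0.png

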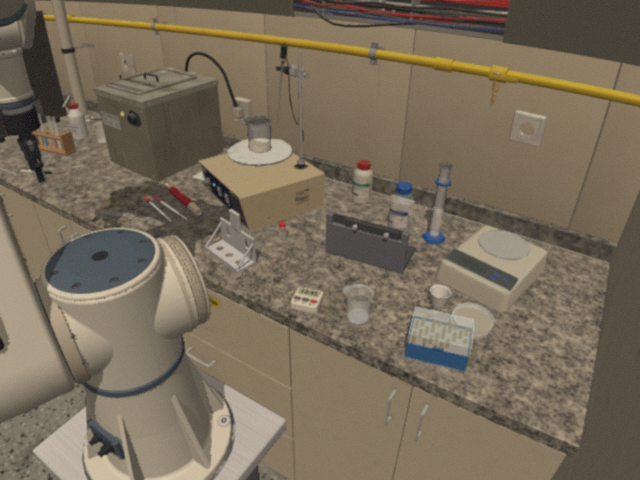

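View pics/top0.png

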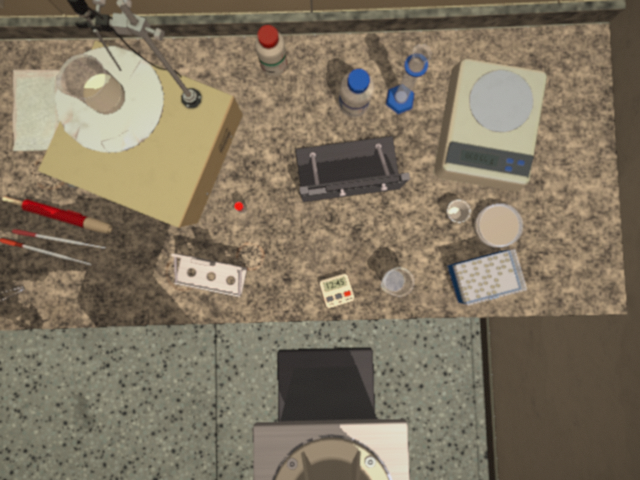

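The scene view shows the shelf at about (232,245) and the board at about (368,240). In the top view the shelf is at (210,275), the board at (350,170), and the studs near (342,190) and (384,186). I'll zoom in on these.

```bash
python3 - <<'E'
import cv2,numpy as np
t=cv2.imread("pics/top0.png"); s=cv2.imread("pics/scene0.png")
def crop(im,x,y,w,h,k,n): cv2.imwrite(n,cv2.resize(im[y:y+h,x:x+w],None,fx=k,fy=k,interpolation=cv2.INTER_CUBIC))
a=cv2.resize(t[235:310,160:260],(800,600),interpolation=cv2.INTER_CUBIC);cv2.imwrite("pics/c1.png",a)
crop(t,285,125,130,85,6,"pics/c2.png")
crop(s,195,200,80,75,8,"pics/c3.png")
crop(s,315,205,110,70,7,"pics/c4.png")
E
```

```text
(no output)
```

View pics/c1.png

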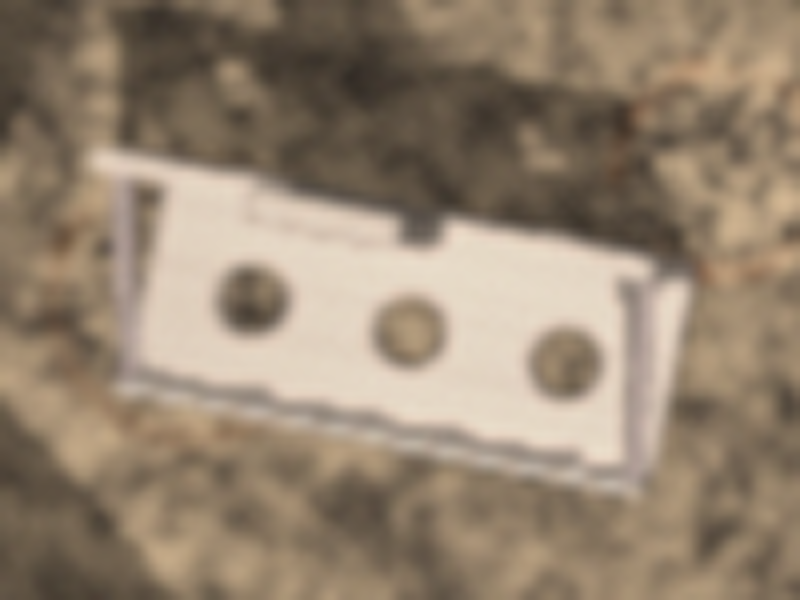

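View pics/c2.png

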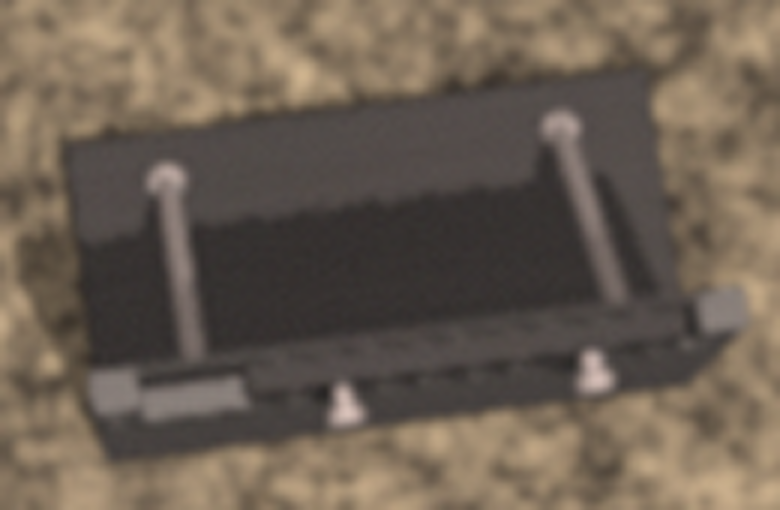

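View pics/c3.png

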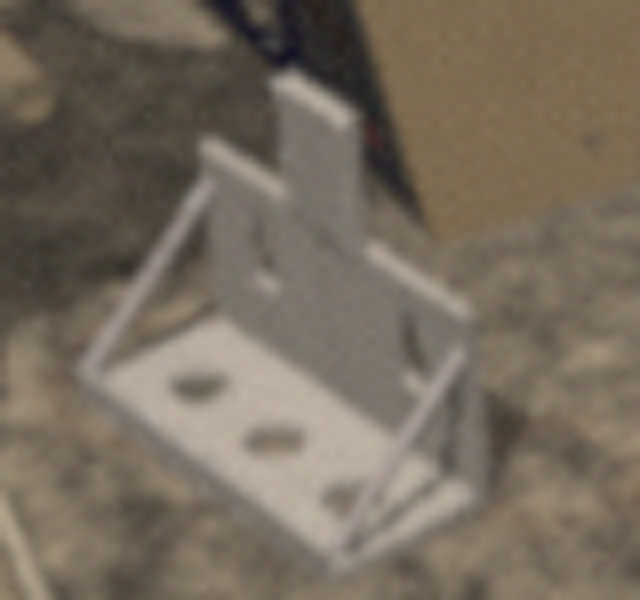

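View pics/c4.png

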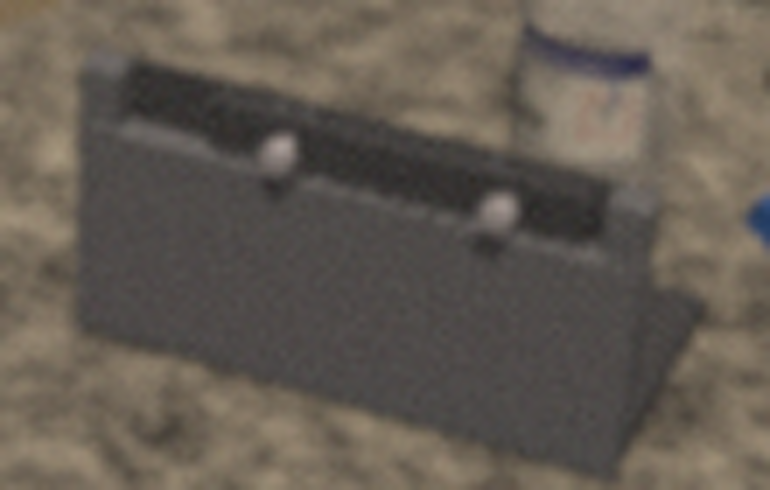

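```bash
cat > h.py <<'E'
import numpy as np,cv2
from rig import cams
class C:
    def __init__(s,n):
        i=cams.camera_info(n); s.K=i["intrinsics"]; s.V=i["view"]; s.d=np.array([i["k1"],0,0,0,0.]); s.R=s.V[:3,:3]; s.o=-s.R.T@s.V[:3,3]
    def ray(s,p):
        q=cv2.undistortPoints(np.array([[p]],float),s.K,s.d)[0,0]; return s.R.T@np.array([q[0],-q[1],-1])
    def onz(s,p,z):
        d=s.ray(p); return s.o+d*(z-s.o[2])/d[2]
    def proj(s,P):
        c=s.V[:3,:3]@P+s.V[:3,3]; q=np.array([[[c[0],-c[1],-c[2]]]])
        return cv2.projectPoints(q,np.zeros(3),np.zeros(3),s.K,s.d)[0][0,0]
T=C("top");S=C("scene")
def tri(pt,ps):
    a,b=T.ray(pt),S.ray(ps); A=np.stack([a,-b],1); l=np.linalg.lstsq(A,S.o-T.o,rcond=None)[0]
    p=T.o+a*l[0];q=S.o+b*l[1]; return (p+q)/2,np.linalg.norm(p-q)
def up(u,v,k,x,y): return ((u+.5)/k-.5+x,(v+.5)/k-.5+y)
E
python3 - <<'E'
from h import *
np.set_printoptions(precision=1,suppress=True)
c1=lambda u,v:up(u,v,8,160,235); c2=lambda u,v:up(u,v,6,285,125); c3=lambda u,v:up(u,v,8,195,200); c4=lambda u,v:up(u,v,7,315,205)
print("cams",T.o,S.o)
for n,a,z in [("plate L back",(95,150),74),("plate R back",(692,270),74),("foot FL",(118,388),4),("foot FR",(640,495),4),("tab BL",(250,180),122),("tab BR",(403,212),122),("tab FL",(245,213),122),("tab FR",(398,247),122)]:
    print(n,T.onz(c1(*a),z))
for n,a,z in [("tabL",(275,85),122),("tabR",(352,128),122),("pL",(203,150),74),("pR",(470,318),74)]: print("scene",n,S.onz(c3(*a),z))
for n,a,z in [("postFL",(95,412),115),("postFR",(745,330),115),("postBL",(90,370),115),("postBR",(740,287),115),("baseFL",(112,460),0),("headL",(347,415),105),("headR",(595,383),105)]: print(n,T.onz(c2(*a),z))
for n,a,z in [("postL",(85,60),115),("postR",(655,205),115),("headL",(275,155),105),("headR",(497,213),105)]: print("scene",n,S.onz(c4(*a),z))
print(tri(c2(347,412),c4(275,155)),tri(c2(595,380),c4(497,213)))
E
```

```text
cams [ 467.3   15.3 1028.4] [-237.5 -459.2  707. ]
plate L back [506.8 304.1  74. ]
plate R back [473.3 158.2  74. ]
foot FL [447.  319.6   4. ]
foot FR [415.2 183.3   4. ]
tab BL [496.8 253.6 122. ]
tab BR [488.4 218.1 122. ]
tab FL [489.1 254.8 122. ]
tab FR [480.2 219.4 122. ]
scene tabL [482.7 247.6 122. ]
scene tabR [476.1 210.9 122. ]
scene pL [497.5 297.6  74. ]
scene pR [469.1 163.5  74. ]
postFL [612.5  46.4 115. ]
postFR [ 632.8 -159.6  115. ]
postBL [625.9  47.7 115. ]
postBR [ 646.6 -158.5  115. ]
baseFL [613.4  44.7   0. ]
headL [610.9 -33.7 105. ]
headR [ 619.  -113.2  105. ]
scene postL [612.8  44.  115. ]
scene postR [ 637.2 -162.7  115. ]
scene headL [608.9 -35.1 105. ]
scene headR [ 618.1 -114.8  105. ]
(array([612.1, -33.7, 102.8]), np.float64(0.4137578693577977)) (array([ 620.4, -113.7,  103.3]), np.float64(0.5278477347937139))
```

```bash
cat > ov.py <<'E'
from h import *
def shelfpts(m,yaw,z0=0):
    c,s=np.cos(yaw),np.sin(yaw)
    L=[(0,-70,74),(0,70,74),(0,-70,0),(0,70,0),(-62,-70,0),(-62,70,0),(-62,-70,5),(-62,70,5),(0,-18,122),(0,18,122),(-8,-18,122),(-8,18,122),(0,40,40),(0,-40,40)]
    return [np.array([m[0]+c*a-s*b,m[1]+s*a+c*b,z+z0]) for a,b,z in L]
def boardpts(m,yaw,off):
    c,s=np.cos(yaw),np.sin(yaw)
    L=[(0,-105,115),(0,105,115),(0,-105,0),(0,105,0),(-12,off-40,105),(-12,off+40,105),(0,off-40,105),(0,off+40,105)]
    return [np.array([m[0]+c*a-s*b,m[1]+s*a+c*b,z]) for a,b,z in L]
def draw(im,C,pts,x,y,w,h,k,n):
    o=cv2.resize(im[y:y+h,x:x+w],None,fx=k,fy=k,interpolation=cv2.INTER_CUBIC)
    for P in pts:
        u,v=C.proj(P); cv2.drawMarker(o,(int((u-x+.5)*k),int((v-y+.5)*k)),(0,255,0),cv2.MARKER_CROSS,9,1)
    return o
E
python3 - <<'E'
from ov import *
t=cv2.imread("pics/top0.png"); s=cv2.imread("pics/scene0.png")
sp=shelfpts((492,236.7),-.228); bp=boardpts((622.7,-56.6),.100,-16)
a=draw(t,T,sp,160,235,100,75,4,0);b=draw(s,S,sp,195,200,100,75,4,0)
c=draw(t,T,bp,285,135,130,75,3,0);d=draw(s,S,bp,315,205,130,75,3,0)
cv2.imwrite("pics/ov0.png",np.vstack([np.hstack([a,b]),np.hstack([c,d,np.zeros((225,20,3),np.uint8)])]))
E
```

```text
(no output)
```

View pics/ov0.png

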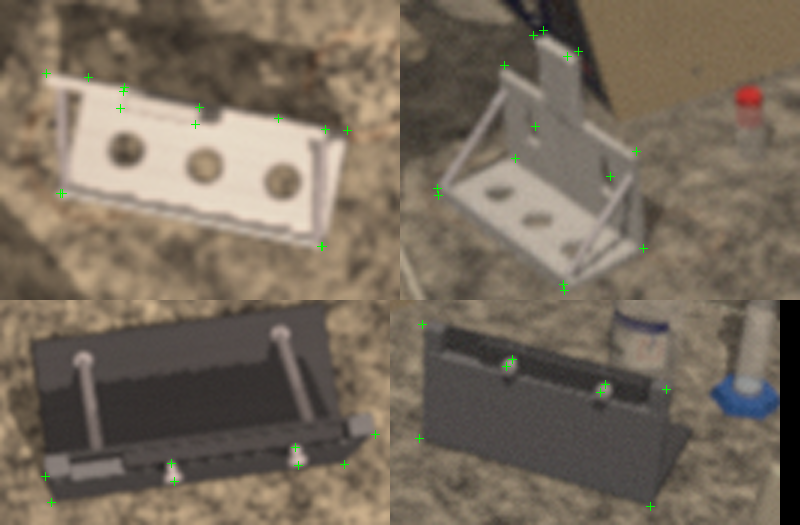

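```bash
cat > p.py <<'E'
import numpy as np,sys
from rig import r
from scipy.spatial.transform import Rotation as Ro
def Rm(e): return Ro.from_euler('xyz',e)
def st():
    s=r.sense(); return s
def plan(x,y,z,yaw):
    s=r.sense(); R=Rm(s['tcp_rot']); 
    w=np.array([x,y,z])-s['eef_pos']
    G=Ro.from_euler('xyz',[-np.pi/2,0,yaw])
    rv=(R.inv()*G).as_rotvec(degrees=True)
    np.set_printoptions(precision=2,suppress=True)
    print("t",round(s['clock'],2),"pos",s['eef_pos'],"rot",s['tcp_rot'],"F",s['contact_force'],"M",s['wrist_torque'],"open",round(s['opening'],3))
    print("turn deg",rv,"shift cm",R.inv().apply(w)/10," |after turn",G.inv().apply(w)/10)
if __name__=="__main__": plan(*map(float,sys.argv[1:5]))
E
python3 p.py 488 237.6 200 -0.228
python3 - <<'E'
from h import *
print(tri((183,223),(241,196)), tri((240,100),(322,180)))
E
python3 -m crank '[[0,0,0,-2.2,0,-3.5,0.5],[0,0,0,-2.2,0,-3.5,0.5],[0,0,0,-2.2,0,-3.5,0.5],[0,0,0,-2.2,0,-3.5,0.5],[0,0,0,-2.2,0,-3.5,0.5],[0,0,0,-2.2,0,-3.5,0.5],[0,0,0,-2.2,0,-3.5,0.5],[0,0,0,-2.2,0,-3.5,0.5],[0,0,0,-2.2,0,-3.5,0.5],[0,0,0,0,0,0,0.5]]' 40
python3 p.py 488 237.6 200 -0.228
```

```text
t 0.1 pos [211.7  587.63 241.63] rot [-1.57  0.    1.23] F [0.62 0.03 0.05] M [ 0.01 -0.03 -0.03] open 0.999
turn deg [ 0.05 83.25 -0.06] shift cm [-23.56   4.19 -37.86]  |after turn [ 34.83   4.16 -27.85]
(array([559.74941281, 270.57287618, 119.08585844]), np.float64(5.338973824621917)) (array([799.59941431, 166.06514905,  93.60854798]), np.float64(12.2549846690829))
clock: 0.93
eef_pos: [442.6, 289.2, 238.0]
tcp_rot: [-1.569, 0.004, 1.233]
contact_force: [-0.9, 0.9, -0.8]
opening: 0.753
t 0.93 pos [442.63 289.16 238.03] rot [-1.57  0.    1.23] F [-0.9   0.85 -0.78] M [-0.01 -0.04 -0.01] open 0.753
turn deg [ 0.11 83.71 -0.25] shift cm [-3.35  3.81 -5.99]  |after turn [ 5.59  3.8  -4.  ]
```

```bash

python3 -m crank '[[0,7,0,0,0,0,0],[0,7,0,0,0,0,0],[0,7,0,0,0,0,0],[0,7,0,0,0,0,0],[0,7,0,0,0,0,0],[0,7,0,0,0,0,0],[0,7,0,0,0,0,0],[0,7,0,0,0,0,0],[0,7,0,0,0,0,0],[0,7,0,0,0,0,0]]'
python3 p.py 488 237.6 200 -0.228
```

```text
clock: 1.77
eef_pos: [442.1, 285.1, 235.0]
tcp_rot: [-1.577, 0.008, -0.018]
contact_force: [0.2, 0.3, -0.3]
opening: 0.5
t 1.77 pos [442.12 285.05 234.99] rot [-1.58  0.01 -0.02] F [ 0.23  0.29 -0.28] M [0.01 0.04 0.02] open 0.5
turn deg [ 0.43 12.02 -0.44] shift cm [ 4.7   3.49 -4.64]  |after turn [ 5.54  3.5  -3.59]
```

```bash

python3 -m crank '[[0.4,6,-0.4,0,0,0,0],[0,6,0,0,0,0,0],[0,0,0,1,0.5,-0.7,0],[0,0,0,1,0.5,-0.7,0],[0,0,0,1,0.5,-0.7,0],[0,0,0,1,0.5,-0.7,0],[0,0,0,1,0.5,-0.7,0],[0,0,0,0.5,0.5,-0.3,0],[0,0,0,0,0,0,0],[0,0,0,0,0,0,0]]'
python3 p.py 488 237.6 200 -0.228
python3 - <<'E'
from ov import *
for n in("scene","top"): cv2.imwrite(f"pics/{n}1.png",cams.grab_frame(n))
t=cv2.imread("pics/top1.png")[200:320,140:300]; s=cv2.imread("pics/scene1.png")[130:280,160:320]
cv2.imwrite("pics/v1.png",np.hstack([cv2.resize(t,(400,300)),cv2.resize(s,(400,300))]))
E
```

```text
clock: 2.6
eef_pos: [489.0, 228.9, 198.8]
tcp_rot: [-1.575, 0.005, -0.224]
contact_force: [0.3, 0.0, 0.2]
opening: 0.498
t 2.6 pos [488.98 228.94 198.82] rot [-1.57  0.   -0.22] F [0.35 0.04 0.16] M [ 0.04 -0.03  0.02] open 0.498
turn deg [ 0.22  0.22 -0.27] shift cm [-0.29 -0.12  0.82]  |after turn [-0.29 -0.12  0.82]
```

View pics/v1.png

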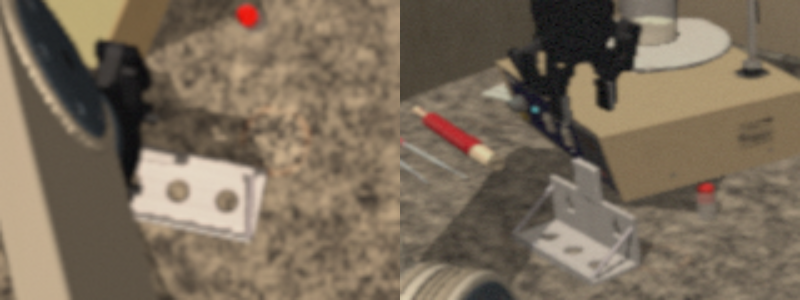

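The scene view shows the open fingers straight above the tab, which is at (585,175) in the right half. I'll go down.

```bash

python3 -m crank '[[0.2,0.2,-0.2,-0.3,0,0.8,0],[0,0,0,0,1.2,0,0],[0,0,0,0,1.2,0,0],[0,0,0,0,1.2,0,0],[0,0,0,0,1.2,0,0],[0,0,0,0,1.2,0,0],[0,0,0,0,1.2,0,0],[0,0,0,0,1.2,0,0],[0,0,0,0,0,0,0],[0,0,0,0,0,0,0]]'
python3 p.py 488 237.6 97 -0.228
python3 - <<'E'
from ov import *
for n in("scene",): cv2.imwrite(f"pics/{n}2.png",cams.grab_frame(n))
s=cv2.imread("pics/scene2.png")[150:270,170:330]
cv2.imwrite("pics/v2.png",cv2.resize(s,(800,600),interpolation=2))
E
```

```text
clock: 3.53
eef_pos: [484.8, 245.2, 109.2]
tcp_rot: [-1.567, -0.002, -0.218]
contact_force: [1.1, 0.4, -0.2]
opening: 0.498
t 3.53 pos [484.79 245.15 109.24] rot [-1.57 -0.   -0.22] F [ 1.13  0.4  -0.17] M [0.05 0.03 0.02] open 0.498
turn deg [-0.24  0.57  0.14] shift cm [ 0.47  1.22 -0.67]  |after turn [ 0.48  1.22 -0.66]
```

View pics/v2.png

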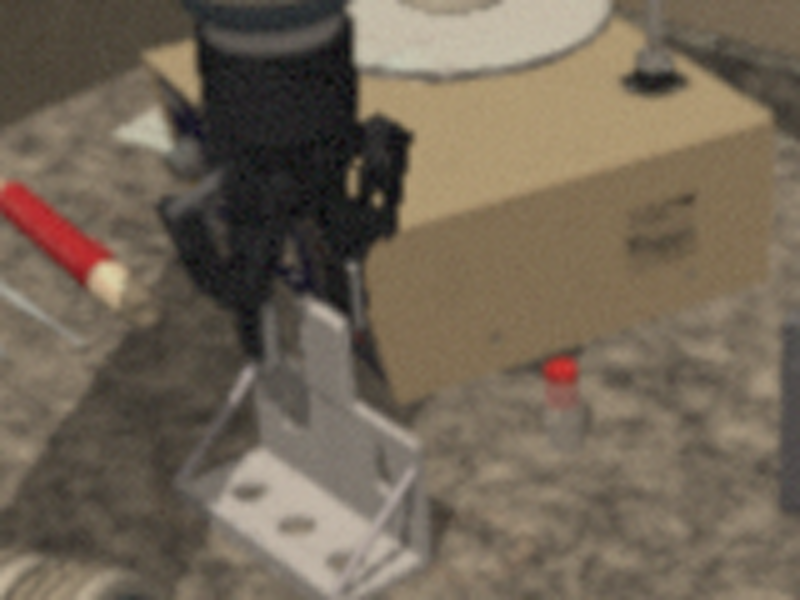

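The fingers straddle the tab. They sit about 7 mm too far to +y, so I'll centre them and lower.

```bash

python3 -m crank '[[0,0.5,0,0.4,0.6,-0.6,0],[0,0,0,0,0.5,0,0],[0,0,0,0,0,0,0],[0,0,0,0,0,0,0],[0,0,0,0,0,0,0],[0,0,0,0,0,0,0],[0,0,0,0,0,0,0],[0,0,0,0,0,0,0],[0,0,0,0,0,0,0],[0,0,0,0,0,0,0]]'
python3 p.py 488 237.6 97 -0.228
```

```text
clock: 4.42
eef_pos: [489.3, 238.8, 100.2]
tcp_rot: [-1.563, -0.006, -0.227]
contact_force: [0.2, 0.1, -0.1]
opening: 0.499
t 4.42 pos [489.28 238.76 100.15] rot [-1.56 -0.01 -0.23] F [ 0.17  0.09 -0.13] M [-0.03  0.03  0.01] open 0.499
turn deg [-0.42  0.04  0.36] shift cm [-0.1   0.31 -0.14]  |after turn [-0.1   0.32 -0.14]
```

```bash

python3 -m crank '[[-0.4,0,0.4,-0.1,0.3,-0.1,0],[0,0,0,0,0,0,0],[0,0,0,0,0,0,0],[0,0,0,0,0,0,-1],[0,0,0,0,0,0,-1],[0,0,0,0,0,0,-1],[0,0,0,0,0,0,-1],[0,0,0,0,0,0,-1],[0,0,0,0,0,0,-1],[0,0,0,0,0,0,-1]]' 60
python3 p.py 488 237.6 97 -0.228
python3 -m crank '[[0,0,0,0,0,0,-1],[0,0,0,0,0,0,-1],[0,0,0,0,0,0,-1],[0,0,0,0,0,0,-1],[0,0,0,0,0,0,-1],[0,0,0,0,0,0,-1],[0,0,0,0,0,0,-1],[0,0,0,0,0,0,-1],[0,0,0,0,0,0,-1],[0,0,0,0,0,0,-1]]' 60
python3 p.py 488 237.6 97 -0.228
```

```text
clock: 5.25
eef_pos: [487.8, 237.9, 96.5]
tcp_rot: [-1.571, 0.002, -0.227]
contact_force: [0.7, -0.3, -1.3]
opening: 0.082
t 5.25 pos [487.8  237.94  96.49] rot [-1.57  0.   -0.23] F [ 0.71 -0.31 -1.28] M [-0.03 -0.1   0.  ] open 0.082
turn deg [ 0.04  0.05 -0.1 ] shift cm [ 0.03 -0.05 -0.03]  |after turn [ 0.03 -0.05 -0.03]
clock: 6.08
eef_pos: [487.8, 237.9, 96.5]
tcp_rot: [-1.571, 0.002, -0.227]
contact_force: [0.4, 0.7, -0.8]
opening: 0.084
t 6.08 pos [487.84 237.94  96.51] rot [-1.57  0.   -0.23] F [ 0.45  0.73 -0.82] M [ 0.02 -0.02  0.05] open 0.084
turn deg [ 0.03  0.05 -0.09] shift cm [ 0.02 -0.05 -0.03]  |after turn [ 0.02 -0.05 -0.03]
```

```bash

python3 -m crank '[[0,0,0,0,-0.7,0,-1],[0,0,0,0,-1.5,0,-1],[0,0,0,0,-1.8,0,-1],[0,0,0,0,-1.8,0,-1],[0,0,0,0,-1.8,0,-1],[0,0,0,0,-1.8,0,-1],[0,0,0,0,-1.8,0,-1],[0,0,0,0,-1.8,0,-1],[0,0,0,0,-1,0,-1],[0,0,0,0,0,0,-1]]' 60
python3 p.py 561 -78.6 240 0.1
python3 - <<'E'
from ov import *
for n in("scene","top"): cv2.imwrite(f"pics/{n}3.png",cams.grab_frame(n))
s=cv2.imread("pics/scene3.png")[120:270,150:350]
cv2.imwrite("pics/v3.png",cv2.resize(s,(800,600),interpolation=2))
E
```

```text
clock: 6.92
eef_pos: [485.4, 236.7, 244.4]
tcp_rot: [-1.575, 0.007, -0.227]
contact_force: [0.2, 0.1, -2.7]
opening: 0.088
t 6.92 pos [485.35 236.69 244.36] rot [-1.58  0.01 -0.23] F [ 0.17  0.1  -2.68] M [ 0.02 -0.02  0.02] open 0.088
turn deg [  0.2  -18.74  -0.41] shift cm [ 14.47   0.47 -29.01]  |after turn [  4.38   0.44 -32.13]
```

View pics/v3.png

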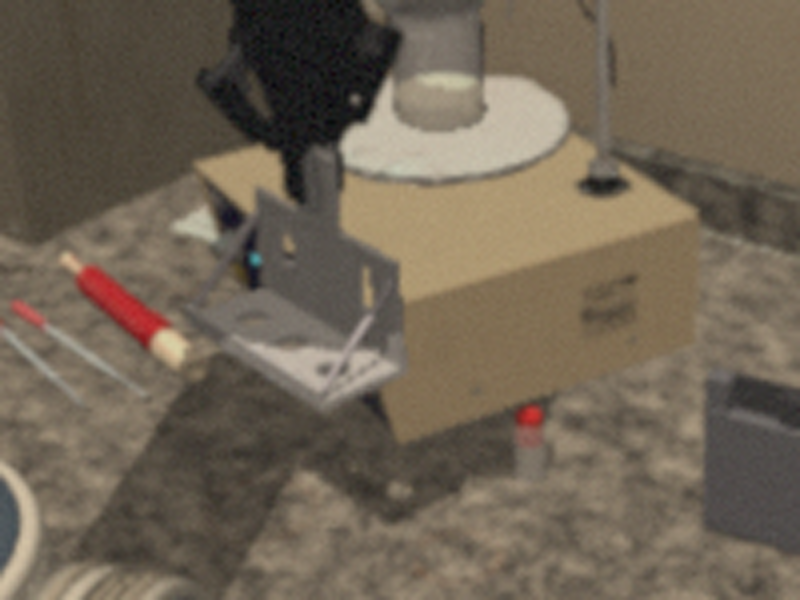

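The shelf is lifted cleanly. Next I'll turn it and carry it over to the board.

```bash

python3 -m crank '[[0.2,0,-0.4,0,0,-1.5,-1],[0,-3,0,0,0,-2.5,-1],[0,-5,0,0,0,-2.5,-1],[0,-5,0,0,0,-2.5,-1],[0,-4,0,0,0,-2.5,-1],[0,-2,0,0,0,-2.5,-1],[0,0,0,0,0,-2.5,-1],[0,0,0,0,0,-2.5,-1],[0,0,0,0,0,-1.5,-1],[0,0,0,0,0,0,-1]]' 60
python3 p.py 561 -78.6 240 0.1
```

```text
clock: 7.85
eef_pos: [467.0, 19.7, 229.1]
tcp_rot: [-1.576, 0.023, 0.127]
contact_force: [0.2, 0.2, -2.3]
opening: 0.084
t 7.85 pos [467.    19.67 229.08] rot [-1.58  0.02  0.13] F [ 0.23  0.21 -2.35] M [-0.04 -0.05 -0.01] open 0.084
turn deg [ 0.32  1.53 -1.31] shift cm [  8.06  -1.22 -10.94]  |after turn [  8.37  -1.09 -10.72]
```

```bash

python3 -m crank '[[0.3,1.5,-1.3,0.5,-0.5,-1,-1],[0,0,0,1.3,-0.4,-1.8,-1],[0,0,0,1.5,-0.2,-2,-1],[0,0,0,1.5,-0.1,-2,-1],[0,0,0,1.5,0,-2,-1],[0,0,0,1.3,0,-1.5,-1],[0,0,0,0.5,0,-0.5,-1],[0,0,0,0,0,0,-1],[0,0,0,0,0,0,-1],[0,0,0,0,0,0,-1]]' 60
python3 p.py 561 -78.6 200 0.1
```

```text
clock: 8.68
eef_pos: [550.4, -83.0, 228.8]
tcp_rot: [-1.566, 0.02, 0.096]
contact_force: [-0.1, -0.1, -2.2]
opening: 0.085
t 8.68 pos [550.44 -83.04 228.76] rot [-1.57  0.02  0.1 ] F [-0.14 -0.1  -2.24] M [ 0.01 -0.03  0.  ] open 0.085
turn deg [-0.29 -0.22 -1.13] shift cm [1.15 2.86 0.33]  |after turn [1.09 2.88 0.34]
```

```bash

python3 -m crank '[[-0.3,-0.2,-1.1,0.5,0.6,0.3,-1],[0,0,0,0.3,1.2,0,-1],[0,0,0,0,1.3,0,-1],[0,0,0,0,1.3,0,-1],[0,0,0,0,1,0,-1],[0,0,0,0,0.5,0,-1],[0,0,0,0,0,0,-1],[0,0,0,0,0,0,-1],[0,0,0,0,0,0,-1],[0,0,0,0,0,0,-1]]' 60
python3 p.py 561 -78.6 161 0.1
python3 - <<'E'
from ov import *
for n in("scene","top"): cv2.imwrite(f"pics/{n}4.png",cams.grab_frame(n))
s=cv2.imread("pics/scene4.png")[150:300,290:450];t=cv2.imread("pics/top4.png")[130:250,270:430]
cv2.imwrite("pics/v4s.png",cv2.resize(s,(640,600),interpolation=2))
cv2.imwrite("pics/v4t.png",cv2.resize(t,(800,600),interpolation=2))
E
```

```text
clock: 9.52
eef_pos: [553.0, -73.5, 165.1]
tcp_rot: [-1.569, 0.006, 0.105]
contact_force: [0.3, -0.4, -1.4]
opening: 0.08
t 9.52 pos [553.04 -73.51 165.09] rot [-1.57  0.01  0.1 ] F [ 0.33 -0.39 -1.38] M [-0.02 -0.   -0.02] open 0.08
turn deg [-0.12  0.28 -0.32] shift cm [ 0.74  0.4  -0.59]  |after turn [ 0.74  0.41 -0.59]
```

View pics/v4s.png

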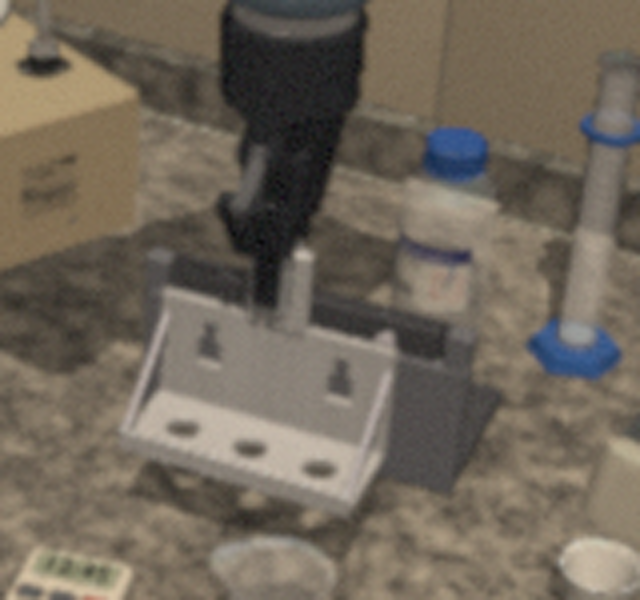

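View pics/v4t.png

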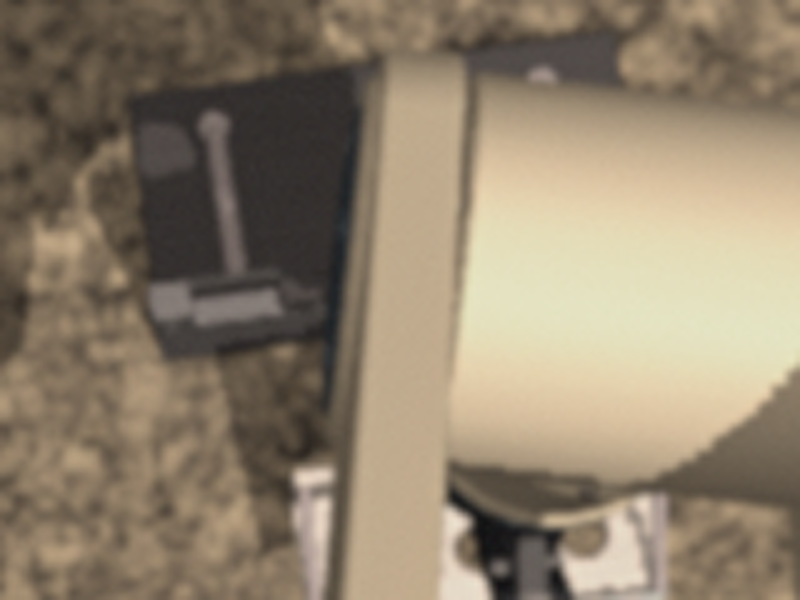

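```bash
python3 - <<'E'
from ov import *
s=cv2.imread("pics/scene4.png")[215:265,320:395]
cv2.imwrite("pics/v4z.png",cv2.resize(s,None,fx=10,fy=10,interpolation=2))
E
```

```text
(no output)
```

View pics/v4z.png

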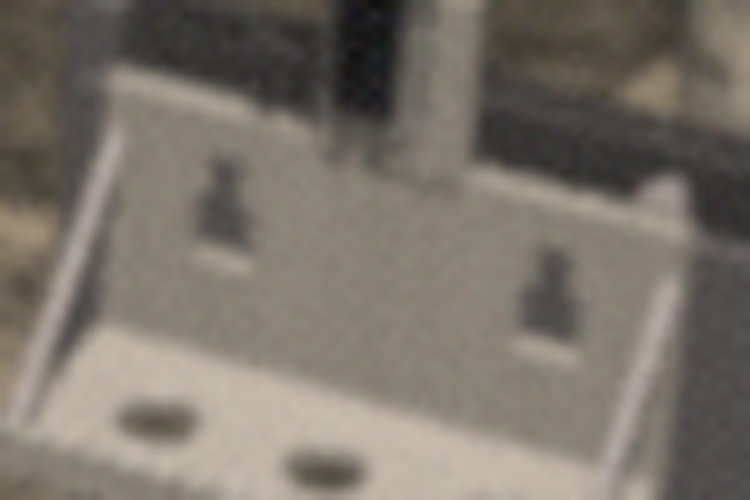

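```bash
python3 - <<'E'
from ov import *
np.set_printoptions(precision=1,suppress=True)
z=lambda u,v:up(u,v,10,320,215)
yaw=.105;c,s=np.cos(yaw),np.sin(yaw);X=np.array([c,s,0]);Y=np.array([-s,c,0])
tcp=np.array([553.04,-73.51,165.09])
L=S.onz(z(223,236),108.6);R=S.onz(z(549,325),108.6)
m=(L+R)/2;print("windows",L,R,np.linalg.norm(L-R),"mid",m,"expected L",tcp-X+40*Y,"R",tcp-X-40*Y)
print("yaw seen",np.arctan2(-(L-R)[0],(L-R)[1]))
d=m-tcp;print("mid rel tcp x,y",d@X,d@Y)
c4=lambda u,v:up(u,v,7,315,205)
l,r_=S.onz(c4(275,155),105),S.onz(c4(497,213),105)
M=(l+r_)/2;print("studs mid",M, "move needed: y",(M-m)@Y,"x to head front",(M-m)@X-5)
# stud and plate checks: right stud now
print(S.proj(M-40*Y), z(665,190))
E
```

```text
windows [545.6 -37.9 108.6] [ 554.7 -117.   108.6] 79.61813175940263 mid [550.2 -77.4 108.6] expected L [547.9 -33.8 165.1] R [ 556.2 -113.4  165.1]
yaw seen 0.11446404106476511
mid rel tcp x,y -3.2586121862876842 -3.59101816133708
studs mid [613.5 -75.  105. ] move needed: y -4.191693927829293 x to head front 58.222115715837894
[385.5 235.1] (386.05, 233.55)
```

The scene view shows both keyholes, with windows at (342,238) and (375,247), and the right stud head peeking over the plate at (386,233). Relative to the studs the shelf needs about -4 to -6 mm sideways. I'll move in to about 15 mm from the heads and look again.

```bash

python3 -m crank '[[-0.1,0,-0.3,0.5,0.2,-0.3,-1],[0,0,0,0.7,0.1,-0.2,-1],[0,0,0,0.7,0,0,-1],[0,0,0,0.7,0,0,-1],[0,0,0,0.7,0,0,-1],[0,0,0,0.3,0,0,-1],[0,0,0,0,0,0,-1],[0,0,0,0,0,0,-1],[0,0,0,0,0,0,-1],[0,0,0,0,0,0,-1]]' 60
python3 p.py 592.8 -74.5 161.5 0.105
python3 - <<'E'
from ov import *
cv2.imwrite(f"pics/scene5.png",cams.grab_frame("scene"))
s=cv2.imread("pics/scene5.png")[195:255,330:410]
cv2.imwrite("pics/v5.png",cv2.resize(s,None,fx=10,fy=10,interpolation=2))
E
```

```text
clock: 10.45
eef_pos: [595.3, -75.2, 162.9]
tcp_rot: [-1.571, -0.003, 0.105]
contact_force: [0.1, 0.2, -2.3]
opening: 0.087
t 10.45 pos [595.28 -75.24 162.92] rot [-1.57 -0.    0.1 ] F [ 0.07  0.18 -2.35] M [ 0.01  0.01 -0.01] open 0.087
turn deg [ 0.03 -0.03  0.19] shift cm [-0.24  0.14  0.1 ]  |after turn [-0.24  0.14  0.1 ]
```

View pics/v5.png

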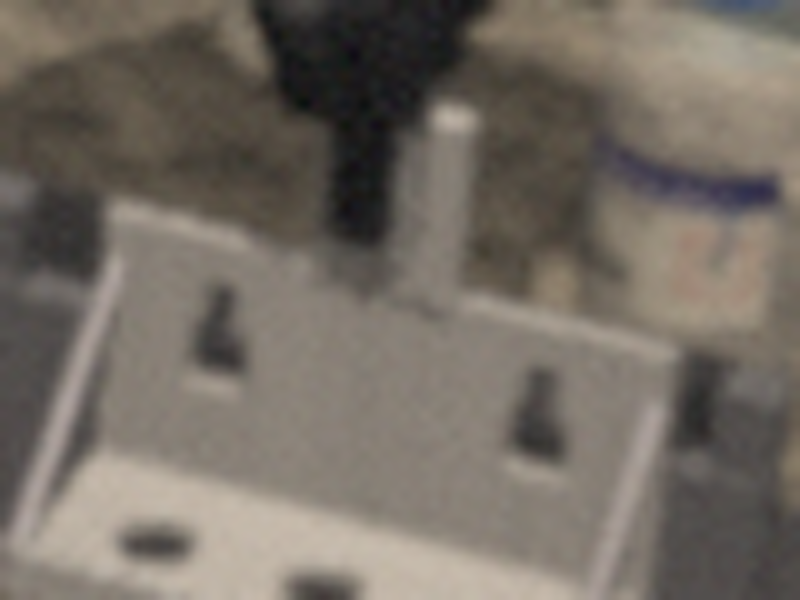

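```bash
cat > w.py <<'E'
from ov import *
np.set_printoptions(precision=1,suppress=True)
def rep(l,r_,tcp,yaw):
    c,s=np.cos(yaw),np.sin(yaw);X=np.array([c,s,0]);Y=np.array([-s,c,0])
    zz=tcp[2]-37.5-19
    L=S.onz(l,zz);R=S.onz(r_,zz);m=(L+R)/2
    print(L,R,np.linalg.norm(L-R),"yaw",np.arctan2(-(L-R)[0],(L-R)[1]))
    c4=lambda u,v:up(u,v,7,315,205)
    a,b=S.onz(c4(275,155),105),S.onz(c4(497,213),105); M=(a+b)/2
    d=M-m; print("move y",d@Y,"back->headfront",d@X-5,"rel tcp",(m-tcp)@Y)
E
python3 - <<'E'
from w import *
z=lambda u,v:up(u,v,10,330,195)
rep(z(216,355),z(535,440),np.array([595.28,-75.24,162.92]),.105)
# mask approach: dark keyhole column extents
g=cv2.cvtColor(cv2.imread("pics/scene5.png"),cv2.COLOR_BGR2GRAY)
for (x0,x1) in((345,358),(378,391)):
    print(g[224:246,x0:x1])
g=cv2.cvtColor(cv2.imread("pics/scene0.png"),cv2.COLOR_BGR2GRAY)
for (x0,x1) in((348,362),(380,394)):
    print(g[220:242,x0:x1])
E
```

```text
[590.4 -37.7 106.4] [ 599.3 -117.1  106.4] 79.89848104589059 yaw 0.1117576684770415
move y 0.5148264814303443 back->headfront 13.769772430679161 rel tcp -2.1500116257098303
[[126 132 129 125 123 107  87  71  99 124 129 128 129]
 [130 131 132 130 123 108  79  70  99 121 127 130 132]
 [130 129 129 124 118  98  69  71 104 124 130 132 128]
 [131 130 131 123 103  79  67  81 105 121 128 129 132]
 [130 128 130 119  97  70  64  73  95 111 126 135 129]
 [129 129 129 119  91  65  63  68  76  99 124 132 132]
 [130 130 129 113  91  66  54  54  64  93 124 132 134]
 [128 130 128 121 112  85  77  69  66  92 123 131 132]
 [125 133 130 134 137 129 118 111 103 107 123 131 133]
 [131 131 129 141 148 151 153 148 137 124 126 131 131]
 [131 130 129 132 136 138 144 146 142 128 127 129 132]
 [128 130 130 132 130 129 128 132 133 129 129 130 132]
 [128 125 131 129 126 127 130 130 129 130 131 134 130]
 [125 131 130 128 129 127 128 128 128 130 129 133 132]
 [126 130 129 127 127 124 130 130 128 124 130 131 131]
 [130 127 129 126 124 133 127 128 131 129 128 133 133]
 [140 130 133 134 127 132 129 127 132 128 132 1
[... 3392 characters left out ...]
4  45  53  51  56  61  61  65  59  68  68  65  66]
 [ 48  51  50  52  51  53  58  60  57  52  57  66  67  61]
 [ 49  51  50  51  69  83  88  87  71  56  54  55  54  62]
 [ 52  48  53  65  93 119 133 126  97  62  53  46  49  51]
 [ 55  47  57  83 119 138 150 143 112  66  45  44  47  53]
 [ 68  62  68  91 121 128 135 134 108  68  44  54  47  46]
 [ 80  78  85  96 111 118 122 117  91  59  51  48  49  51]
 [ 82  87  93  92  96 103 104  95  75  61  59  52  51  49]
 [ 85  80  74  68  69  77  82  83  78  85  78  67  63  54]
 [ 74  69  68  55  52  56  64  72  85  94  92  83  81  80]
 [ 76  75  63  54  55  52  55  70  79  82  85  85  89  94]
 [ 75  78  70  65  61  57  69  73  72  78  77  77  76  82]]
```

```bash
python3 - <<'E'
from w import *
tcp=np.array([595.28,-75.24,162.92]);yaw=.105
c,s=np.cos(yaw),np.sin(yaw);X=np.array([c,s,0]);Y=np.array([-s,c,0])
for dy in(-3,0,3):
    b=np.array([tcp[0],tcp[1],106.4])-X+dy*Y
    print(dy,S.proj(b+40*Y),S.proj(b-40*Y))
print("seen (351.0,~231.5) (383.0,~240)")
for dx in (-3,0,3):
  for dy in (-3,0,3):
    b=np.array([615,-73.5,105.])+dx*X+dy*Y
    print(dx,dy,"scene",S.proj(b+40*Y),S.proj(b-40*Y),"top",T.proj(b+40*Y),T.proj(b-40*Y))
E
```

```text
-3 [351.4 230.2] [383.3 238.8]
0 [350.3 229.8] [382.1 238.5]
3 [349.1 229.5] [380.9 238.1]
seen (351.0,~231.5) (383.0,~240)
-3 -3 scene [354.4 227.1] [386.  235.5] top [344.2 195.1] [385.6 189.6]
-3 0 scene [353.3 226.8] [384.7 235.2] top [342.6 195.3] [384.  189.8]
-3 3 scene [352.1 226.5] [383.5 234.9] top [341.1 195.5] [382.5 190. ]
0 -3 scene [354.9 226.5] [386.4 234.9] top [344.  193.6] [385.4 188.1]
0 0 scene [353.7 226.2] [385.2 234.6] top [342.4 193.8] [383.8 188.3]
0 3 scene [352.6 225.9] [384.  234.3] top [340.9 194. ] [382.3 188.5]
3 -3 scene [355.4 225.9] [386.8 234.3] top [343.8 192.1] [385.1 186.6]
3 0 scene [354.2 225.6] [385.6 234. ] top [342.2 192.3] [383.6 186.8]
3 3 scene [353.1 225.3] [384.4 233.6] top [340.6 192.5] [382. 187.]
```

```bash

python3 -m crank '[[0,0,0.2,0.2,0.1,0,-1],[0,0,0,0.2,0,0,-1],[0,0,0,0.2,0,0,-1],[0,0,0,0.2,0,0,-1],[0,0,0,0,0,0,-1],[0,0,0,0,0,0,-1],[0,0,0,0,0,0,-1],[0,0,0,0,0,0,-1],[0,0,0,0,0,0,-1],[0,0,0,0,0,0,-1]]' 60
python3 p.py 595.3 -75.0 161.5 0.105
```

```text
clock: 11.33
eef_pos: [603.4, -74.4, 162.0]
tcp_rot: [-1.571, 0.001, 0.104]
contact_force: [0.3, 0.2, -2.3]
opening: 0.089
t 11.33 pos [603.38 -74.36 161.97] rot [-1.57  0.    0.1 ] F [ 0.31  0.15 -2.34] M [ 0.07  0.04 -0.03] open 0.089
turn deg [ 0.03 -0.04 -0.05] shift cm [-0.81  0.05  0.02]  |after turn [-0.81  0.05  0.02]
```

```bash

python3 -m crank '[[0,0,0,0.1,0.05,0.02,-1],[0,0,0,0.1,0,0,-1],[0,0,0,0.1,0,0,-1],[0,0,0,0.1,0,0,-1],[0,0,0,0.1,0,0,-1],[0,0,0,0.1,0,0,-1],[0,0,0,0,0,0,-1],[0,0,0,0,0,0,-1],[0,0,0,0,0,0,-1],[0,0,0,0,0,0,-1]]' 60
python3 p.py 595.3 -75.0 161.5 0.105
python3 -m crank '[[0,0,0,0.1,0,0,-1],[0,0,0,0.1,0,0,-1],[0,0,0,0.1,0,0,-1],[0,0,0,0,0,0,-1],[0,0,0,0,0,0,-1],[0,0,0,0,0,0,-1],[0,0,0,0,0,0,-1],[0,0,0,0,0,0,-1],[0,0,0,0,0,0,-1],[0,0,0,0,0,0,-1]]' 60
python3 p.py 595.3 -75.0 161.5 0.105
```

```text
clock: 12.17
eef_pos: [610.0, -73.4, 161.4]
tcp_rot: [-1.571, 0.001, 0.104]
contact_force: [0.6, -0.1, -1.4]
opening: 0.084
t 12.17 pos [610.01 -73.44 161.42] rot [-1.57  0.    0.1 ] F [ 0.62 -0.12 -1.43] M [-0.01 -0.06 -0.05] open 0.084
turn deg [ 0.03 -0.04 -0.05] shift cm [-1.48 -0.01 -0.  ]  |after turn [-1.48 -0.01 -0.  ]
clock: 13.0
eef_pos: [613.2, -73.1, 161.4]
tcp_rot: [-1.571, 0.001, 0.104]
contact_force: [0.7, -1.0, -3.7]
opening: 0.085
t 13.0 pos [613.17 -73.1  161.37] rot [-1.57  0.    0.1 ] F [ 0.68 -1.04 -3.65] M [-0.02  0.06  0.  ] open 0.085
turn deg [ 0.03 -0.04 -0.06] shift cm [-1.8  -0.01 -0.  ]  |after turn [-1.8  -0.01 -0.  ]
```

```bash

python3 -m crank '[[0,0,0,0.1,0,0,-1],[0,0,0,0.1,0,0,-1],[0,0,0,0,0,0,-1],[0,0,0,0,0,0,-1],[0,0,0,0,0,0,-1],[0,0,0,0,0,0,-1],[0,0,0,0,0,0,-1],[0,0,0,0,0,0,-1],[0,0,0,0,0,0,-1],[0,0,0,0,0,0,-1]]' 60
python3 p.py 595.3 -75.0 161.5 0.105
python3 -m crank '[[0,0,0,0.1,0,0,-1],[0,0,0,0.1,0,0,-1],[0,0,0,0,0,0,-1],[0,0,0,0,0,0,-1],[0,0,0,0,0,0,-1],[0,0,0,0,0,0,-1],[0,0,0,0,0,0,-1],[0,0,0,0,0,0,-1],[0,0,0,0,0,0,-1],[0,0,0,0,0,0,-1]]' 60
python3 p.py 595.3 -75.0 161.5 0.105
```

```text
clock: 13.83
eef_pos: [615.4, -72.9, 161.4]
tcp_rot: [-1.571, 0.001, 0.104]
contact_force: [0.0, -0.0, -2.5]
opening: 0.084
t 13.83 pos [615.36 -72.86 161.37] rot [-1.57  0.    0.1 ] F [ 0.04 -0.02 -2.46] M [ 0.01 -0.02 -0.04] open 0.084
turn deg [ 0.03 -0.04 -0.06] shift cm [-2.02 -0.01 -0.  ]  |after turn [-2.02 -0.01 -0.  ]
clock: 14.67
eef_pos: [617.5, -72.6, 161.4]
tcp_rot: [-1.571, 0.001, 0.104]
contact_force: [-0.0, 0.2, -3.1]
opening: 0.09
t 14.67 pos [617.55 -72.62 161.35] rot [-1.57  0.    0.1 ] F [-0.01  0.22 -3.08] M [ 0.   -0.02 -0.03] open 0.09
turn deg [ 0.03 -0.04 -0.06] shift cm [-2.24 -0.01 -0.  ]  |after turn [-2.24 -0.01 -0.  ]
```

```bash

python3 -m crank '[[0,0,0,0.1,0,0,-1],[0,0,0,0.1,0,0,-1],[0,0,0,0,0,0,-1],[0,0,0,0,0,0,-1],[0,0,0,0,0,0,-1],[0,0,0,0,0,0,-1],[0,0,0,0,0,0,-1],[0,0,0,0,0,0,-1],[0,0,0,0,0,0,-1],[0,0,0,0,0,0,-1]]' 60
python3 p.py 595.3 -75.0 161.5 0.105
python3 - <<'E'
from ov import *
cv2.imwrite(f"pics/scene6.png",cams.grab_frame("scene"))
s=cv2.imread("pics/scene6.png")[185:245,330:410]
cv2.imwrite("pics/v6.png",cv2.resize(s,None,fx=10,fy=10,interpolation=2))
E
```

```text
clock: 15.5
eef_pos: [619.8, -72.4, 161.4]
tcp_rot: [-1.571, 0.001, 0.104]
contact_force: [-0.8, 0.4, -2.7]
opening: 0.088
t 15.5 pos [619.76 -72.42 161.36] rot [-1.57  0.    0.1 ] F [-0.76  0.38 -2.74] M [-0.01 -0.01 -0.04] open 0.088
turn deg [ 0.03 -0.04 -0.06] shift cm [-2.46 -0.01 -0.  ]  |after turn [-2.46 -0.01 -0.  ]
```

View pics/v6.png

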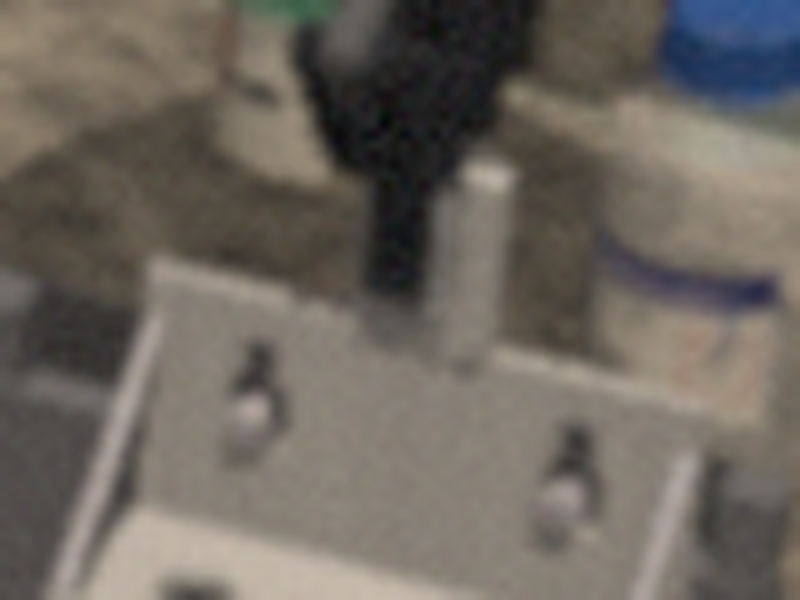

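The picture shows both stud heads standing through the windows, at about (354.5,227) and (386,235), and the wrist force is still near zero. I'll keep going gently until the back meets the face.

```bash

python3 -m crank '[[0,0,0,0.1,0,0,-1],[0,0,0,0.1,0,0,-1],[0,0,0,0,0,0,-1],[0,0,0,0,0,0,-1],[0,0,0,0,0,0,-1],[0,0,0,0,0,0,-1],[0,0,0,0,0,0,-1],[0,0,0,0,0,0,-1],[0,0,0,0,0,0,-1],[0,0,0,0,0,0,-1]]' 60
python3 p.py 595.3 -75.0 161.5 0.105
python3 -m crank '[[0,0,0,0.1,0,0,-1],[0,0,0,0,0,0,-1],[0,0,0,0,0,0,-1],[0,0,0,0,0,0,-1],[0,0,0,0,0,0,-1],[0,0,0,0,0,0,-1],[0,0,0,0,0,0,-1],[0,0,0,0,0,0,-1],[0,0,0,0,0,0,-1],[0,0,0,0,0,0,-1]]' 60
python3 p.py 595.3 -75.0 161.5 0.105
```

```text
clock: 16.38
eef_pos: [620.5, -72.3, 161.0]
tcp_rot: [-1.571, 0.004, 0.105]
contact_force: [-0.6, -0.4, -0.9]
opening: 0.082
t 16.38 pos [620.47 -72.29 160.97] rot [-1.57  0.    0.1 ] F [-0.63 -0.42 -0.85] M [-0.01  0.29  0.08] open 0.082
turn deg [ 0.02 -0.01 -0.25] shift cm [-2.53 -0.04 -0.01]  |after turn [-2.53 -0.05 -0.01]
clock: 17.22
eef_pos: [620.7, -72.2, 160.8]
tcp_rot: [-1.571, 0.006, 0.105]
contact_force: [-2.4, -0.1, -1.1]
opening: 0.087
t 17.22 pos [620.66 -72.21 160.77] rot [-1.57  0.01  0.1 ] F [-2.41 -0.09 -1.12] M [-0.09  0.45  0.09] open 0.087
turn deg [ 0.01 -0.   -0.36] shift cm [-2.55 -0.06 -0.01]  |after turn [-2.55 -0.07 -0.01]
```

```bash

python3 -m crank '[[0,0,-0.3,0.1,-0.05,0,-1],[0,0,0,0.1,0,0,-1],[0,0,0,0,0,0,-1],[0,0,0,0,0,0,-1],[0,0,0,0,0,0,-1],[0,0,0,0,0,0,-1],[0,0,0,0,0,0,-1],[0,0,0,0,0,0,-1],[0,0,0,0,0,0,-1],[0,0,0,0,0,0,-1]]' 60
python3 p.py 595.3 -75.0 161.5 0.105
python3 - <<'E'
from ov import *
cv2.imwrite(f"pics/scene7.png",cams.grab_frame("scene"))
s=cv2.imread("pics/scene7.png")[185:245,330:410]
cv2.imwrite("pics/v7.png",cv2.resize(s,None,fx=10,fy=10,interpolation=2))
E
```

```text
clock: 18.05
eef_pos: [620.6, -72.2, 160.4]
tcp_rot: [-1.571, 0.005, 0.105]
contact_force: [-2.6, -0.5, -2.3]
opening: 0.084
t 18.05 pos [620.6  -72.23 160.42] rot [-1.57  0.    0.11] F [-2.61 -0.54 -2.29] M [-0.07  0.55  0.09] open 0.084
turn deg [-0.01  0.   -0.28] shift cm [-2.55 -0.1  -0.01]  |after turn [-2.55 -0.11 -0.01]
```

View pics/v7.png

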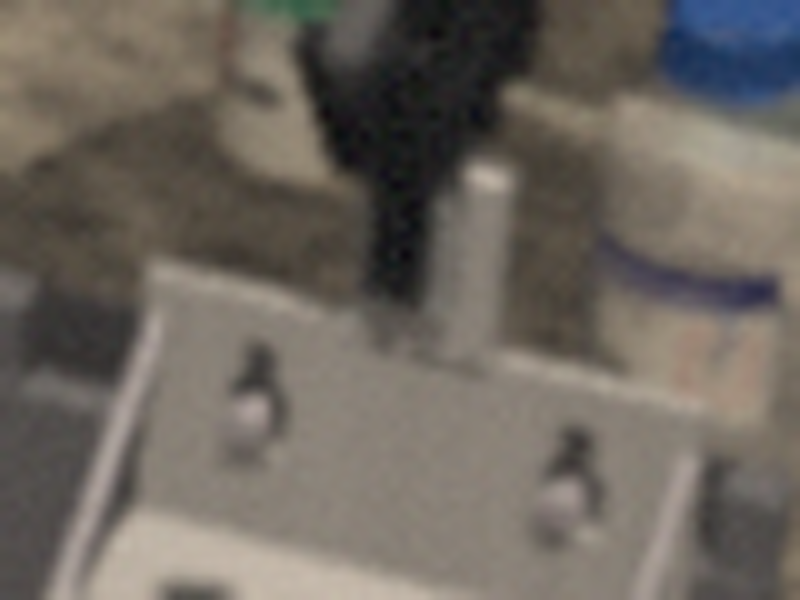

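Both heads stand well clear of the plate front, and the shelf stopped against the face at about 2.6 N. I'll lower it in small steps and watch the force.

```bash

python3 -m crank '[[0,0,-0.2,-0.05,0.1,0,-1],[0,0,0,0,0.1,0,-1],[0,0,0,0,0.1,0,-1],[0,0,0,0,0.1,0,-1],[0,0,0,0,0.1,0,-1],[0,0,0,0,0,0,-1],[0,0,0,0,0,0,-1],[0,0,0,0,0,0,-1],[0,0,0,0,0,0,-1],[0,0,0,0,0,0,-1]]' 60
python3 p.py 620.6 -72.2 142.5 0.105
```

```text
clock: 18.93
eef_pos: [620.4, -72.1, 154.9]
tcp_rot: [-1.571, 0.0, 0.105]
contact_force: [-1.8, 0.1, -1.2]
opening: 0.083
t 18.93 pos [620.36 -72.14 154.94] rot [-1.57  0.    0.11] F [-1.79  0.05 -1.19] M [-0.    0.51  0.09] open 0.083
turn deg [-0.02  0.   -0.02] shift cm [ 0.02  1.24 -0.01]  |after turn [ 0.02  1.24 -0.01]
```

```bash

python3 -m crank '[[0,0,0,0,0.1,0,-1],[0,0,0,0,0.1,0,-1],[0,0,0,0,0.1,0,-1],[0,0,0,0,0.1,0,-1],[0,0,0,0,0.1,0,-1],[0,0,0,0,0,0,-1],[0,0,0,0,0,0,-1],[0,0,0,0,0,0,-1],[0,0,0,0,0,0,-1],[0,0,0,0,0,0,-1]]' 60
python3 p.py 620.6 -72.2 142.5 0.105
```

```text
clock: 19.77
eef_pos: [620.3, -72.1, 149.4]
tcp_rot: [-1.57, 0.0, 0.105]
contact_force: [-3.4, -0.3, -1.0]
opening: 0.087
t 19.77 pos [620.35 -72.07 149.37] rot [-1.57  0.    0.1 ] F [-3.41 -0.32 -1.01] M [-0.    0.52  0.09] open 0.087
turn deg [-0.02 -0.   -0.02] shift cm [ 0.02  0.69 -0.02]  |after turn [ 0.02  0.69 -0.02]
```

```bash

python3 -m crank '[[0,0,0,-0.02,0.1,0,-1],[0,0,0,0,0.1,0,-1],[0,0,0,0,0.1,0,-1],[0,0,0,0,0.1,0,-1],[0,0,0,0,0,0,-1],[0,0,0,0,0,0,-1],[0,0,0,0,0,0,-1],[0,0,0,0,0,0,-1],[0,0,0,0,0,0,-1],[0,0,0,0,0,0,-1]]' 60
python3 p.py 620.6 -72.2 142.5 0.105
python3 -m crank '[[0,0,0,0,0.1,0,-1],[0,0,0,0,0.1,0,-1],[0,0,0,0,0,0,-1],[0,0,0,0,0,0,-1],[0,0,0,0,0,0,-1],[0,0,0,0,0,0,-1],[0,0,0,0,0,0,-1],[0,0,0,0,0,0,-1],[0,0,0,0,0,0,-1],[0,0,0,0,0,0,-1]]' 60
python3 p.py 620.6 -72.2 142.5 0.105
```

```text
clock: 20.6
eef_pos: [620.3, -72.1, 144.9]
tcp_rot: [-1.57, -0.0, 0.105]
contact_force: [-1.5, -1.1, -1.2]
opening: 0.082
t 20.6 pos [620.33 -72.11 144.94] rot [-1.57 -0.    0.1 ] F [-1.5  -1.05 -1.22] M [-0.05  0.46  0.06] open 0.082
turn deg [-0.02 -0.    0.  ] shift cm [ 0.03  0.24 -0.01]  |after turn [ 0.03  0.24 -0.01]
clock: 21.43
eef_pos: [620.3, -72.1, 142.8]
tcp_rot: [-1.571, -0.0, 0.105]
contact_force: [-2.1, -0.5, -1.7]
opening: 0.086
t 21.43 pos [620.34 -72.12 142.77] rot [-1.57 -0.    0.11] F [-2.12 -0.46 -1.66] M [0.01 0.47 0.09] open 0.086
turn deg [-0.02  0.    0.01] shift cm [ 0.02  0.03 -0.01]  |after turn [ 0.02  0.03 -0.01]
```

```bash

python3 -m crank '[[0,0,0,0,0.05,0,-1],[0,0,0,0,0.05,0,-1],[0,0,0,0,0,0,-1],[0,0,0,0,0,0,-1],[0,0,0,0,0,0,-1],[0,0,0,0,0,0,-1],[0,0,0,0,0,0,-1],[0,0,0,0,0,0,-1],[0,0,0,0,0,0,-1],[0,0,0,0,0,0,-1]]' 60
python3 p.py 620.6 -72.2 142.5 0.105
python3 -m crank '[[0,0,0,0,0.05,0,-1],[0,0,0,0,0.05,0,-1],[0,0,0,0,0,0,-1],[0,0,0,0,0,0,-1],[0,0,0,0,0,0,-1],[0,0,0,0,0,0,-1],[0,0,0,0,0,0,-1],[0,0,0,0,0,0,-1],[0,0,0,0,0,0,-1],[0,0,0,0,0,0,-1]]' 60
python3 p.py 620.6 -72.2 142.5 0.105
```

```text
clock: 22.27
eef_pos: [620.3, -72.1, 142.3]
tcp_rot: [-1.571, -0.0, 0.105]
contact_force: [-2.4, -0.4, 0.6]
opening: 0.087
t 22.27 pos [620.34 -72.11 142.33] rot [-1.57 -0.    0.11] F [-2.44 -0.39  0.61] M [-0.05  0.59  0.06] open 0.087
turn deg [-0.01  0.    0.01] shift cm [ 0.02 -0.02 -0.01]  |after turn [ 0.02 -0.02 -0.01]
clock: 23.1
eef_pos: [620.3, -72.1, 142.3]
tcp_rot: [-1.571, -0.0, 0.105]
contact_force: [-2.9, -0.2, 2.3]
opening: 0.089
t 23.1 pos [620.35 -72.1  142.31] rot [-1.57 -0.    0.11] F [-2.94 -0.2   2.28] M [-0.03  0.63  0.04] open 0.089
turn deg [-0.01  0.01  0.02] shift cm [ 0.02 -0.02 -0.01]  |after turn [ 0.02 -0.02 -0.01]
```

The shelf stopped at z 142.3 (142.5 predicted) and is now carried by the studs. I'll release it.

```bash

python3 -m crank '[[0,0,0,0,0,0,-0.9],[0,0,0,0,0,0,-0.8],[0,0,0,0,0,0,-0.7],[0,0,0,0,0,0,-0.5],[0,0,0,0,0,0,-0.4],[0,0,0,0,0,0,-0.4],[0,0,0,0,0,0,-0.4],[0,0,0,0,0,0,-0.4],[0,0,0,0,0,0,-0.4],[0,0,0,0,0,0,-0.4]]' 20
python3 p.py 620.6 -72.2 142.5 0.105
python3 - <<'E'
from ov import *
cv2.imwrite(f"pics/scene8.png",cams.grab_frame("scene"))
s=cv2.imread("pics/scene8.png")[180:255,320:420]
cv2.imwrite("pics/v8.png",cv2.resize(s,None,fx=8,fy=8,interpolation=2))
E
```

```text
clock: 23.93
eef_pos: [624.3, -72.2, 143.4]
tcp_rot: [-1.572, -0.009, 0.104]
contact_force: [-0.1, -1.2, 1.0]
opening: 0.301
t 23.93 pos [624.28 -72.22 143.42] rot [-1.57 -0.01  0.1 ] F [-0.11 -1.18  1.03] M [0.02 0.02 0.01] open 0.301
turn deg [ 0.06 -0.03  0.5 ] shift cm [-0.37  0.09  0.04]  |after turn [-0.37  0.09  0.04]
```

View pics/v8.png

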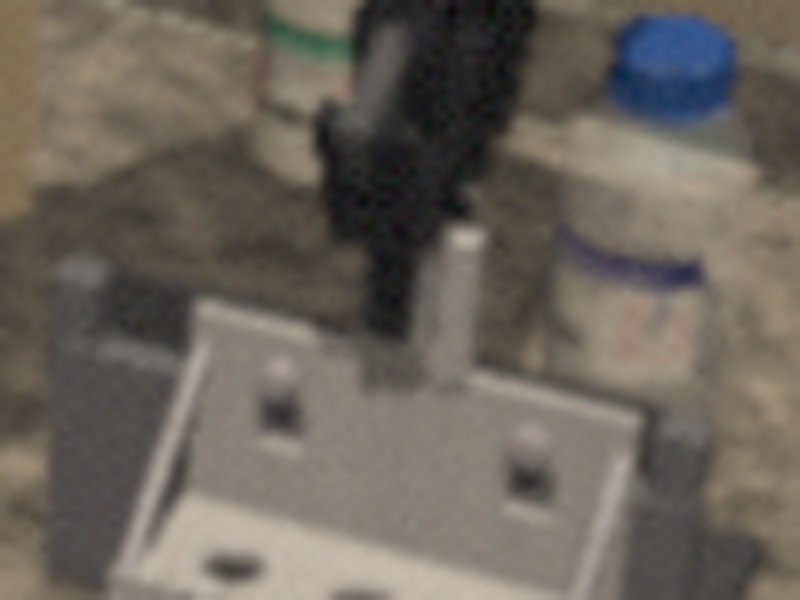

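The heads sit in the slot tops at (355,227) and (386,235), so the shelf is hung. I'll recentre the fingers and withdraw upwards.

```bash

python3 -m crank '[[0,0,0.3,-0.35,0,0,-0.4],[0,0,0,0,0,0,-0.3],[0,0,0,0,0,0,-0.3],[0,0,0,0,-0.4,0,-0.3],[0,0,0,0,-0.7,0,-0.3],[0,0,0,0,-0.8,0,-0.3],[0,0,0,0,-0.8,0,-0.3],[0,0,0,0,-0.8,0,-0.3],[0,0,0,0,-0.8,0,-0.3],[0,0,0,0,0,0,-0.3]]' 20
python3 p.py 620.6 -72.2 230 0.105
python3 -m crank '[[0,0,0,0,-1.5,0,-0.3],[0,0,0,0,-1.5,0,-0.3],[0,0,0,0,-1.5,0,-0.3],[0,0,0,-1,-1,0,-0.3],[0,0,0,-2,0,0,-0.3],[0,0,0,-2.5,0,0,-0.3],[0,0,0,-2.5,0,0,-0.3],[0,0,0,-2.5,0,0,-0.3],[0,0,0,-1,0,0,-0.3],[0,0,0,0,0,0,-0.3]]' 20
python3 - <<'E'
from ov import *
for n in("scene","top"): cv2.imwrite(f"pics/{n}9.png",cams.grab_frame(n))
s=cv2.imread("pics/scene9.png")[180:255,320:420];t=cv2.imread("pics/top9.png")
cv2.imwrite("pics/v9.png",cv2.resize(s,None,fx=8,fy=8,interpolation=2))
E
```

```text
clock: 24.82
eef_pos: [620.6, -72.7, 191.9]
tcp_rot: [-1.572, -0.004, 0.104]
contact_force: [0.1, 1.2, 0.6]
opening: 0.348
t 24.82 pos [620.61 -72.66 191.91] rot [-1.57 -0.    0.1 ] F [0.14 1.22 0.58] M [-0.   -0.05 -0.03] open 0.348
turn deg [ 0.07 -0.03  0.22] shift cm [ 0.02 -3.81  0.04]  |after turn [ 0.   -3.81  0.05]
clock: 25.65
eef_pos: [498.2, -84.8, 250.2]
tcp_rot: [-1.573, -0.006, 0.105]
contact_force: [0.1, 0.1, 0.1]
opening: 0.349
```

View pics/v9.png

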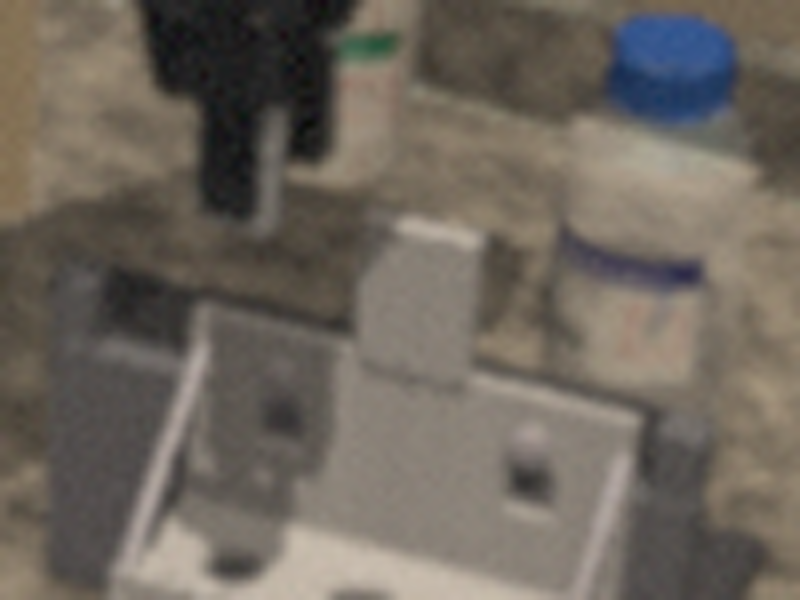

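View pics/scene9.png

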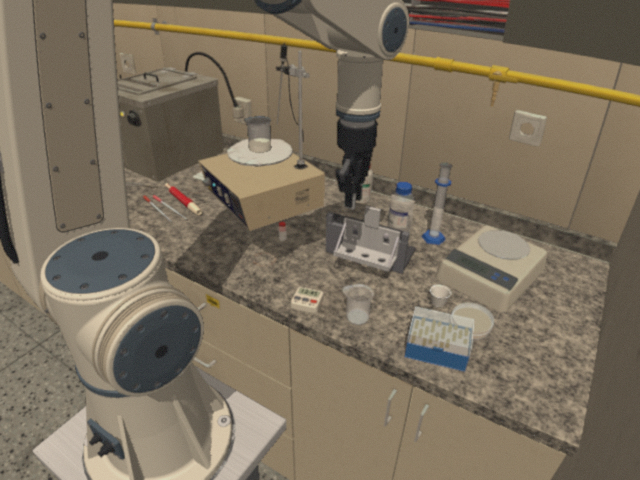

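View pics/top9.png

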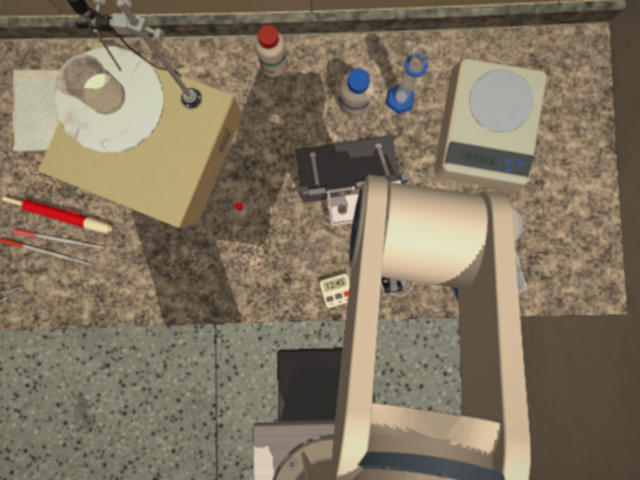

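The shelf hangs flush, both heads are in the slots (left one at (355,231) in shadow, right one at (386,235)), and the bystanders haven't moved. I'll give it one idle call to settle, then hand in.

```bash

python3 -m crank '[[0,0,0,0,0,0,-0.3],[0,0,0,0,0,0,-0.3],[0,0,0,0,0,0,-0.3],[0,0,0,0,0,0,-0.3],[0,0,0,0,0,0,-0.3],[0,0,0,0,0,0,-0.3],[0,0,0,0,0,0,-0.3],[0,0,0,0,0,0,-0.3],[0,0,0,0,0,0,-0.3],[0,0,0,0,0,0,-0.3]]' 20
python3 -c "
from rig import order; print(order.sign_off())"
```

```text
clock: 26.58
eef_pos: [505.6, -84.4, 250.0]
tcp_rot: [-1.573, -0.009, 0.107]
contact_force: [-0.8, 0.4, 0.6]
opening: 0.357
the job is handed in; nothing more can be done
None
```

The tube shelf is hung on both studs and released, and the job was handed in at 26.6 s; no verdict was reported. I gripped the shelf by its tab, carried it to the board, and passed both windows over the stud heads without feeling a touch. I then let it down about 18 mm until the studs carried it.

**Forces:** the wrist readings taken between moves stayed under about 4 N in every direction while the shelf met the board and studs.

**Last checks:**
- **Height:** the shelf came to rest with the tool at z 142.3 mm, against 142.5 mm predicted for fully home.
- **Pictures:** after release, the scene picture shows the shelf level and flush with the board. The right stud head is plain in its slot; the left one is in shadow, but it was plain in the picture before.
- **Bystanders:** none looked moved. The arm hid the crucible and most of the tip box and beaker from the top camera, so for those I relied on the scene view.
- **Robot:** it ended well clear of everything, about 125 mm back from the tab.

**Disagreement:** the two cameras differed by about 1–2 mm on the sideways position of the studs. I aimed between them and it fitted the first time.

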